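# Pry open the pattern case and load the sole block

### The job

With the flat blade from the cork mat, pry up the case's blue cover at the notch in its front wall (fingers off the case while prying) and swing it right open, past upright, so that it stands by itself. Then push the wooden sole block along its board all the way into the case, against the end wall, and shut the cover fully over it. The blade must end lying flat on the cork mat again, and the glue bottle, the jar and the stack of soles must be left where they stand.

Things in the scene. Friction and masses are not known exactly. Their poses are not given: they have to be found in the camera images.
- case: Fixed wooden case on a board 120 (x) x 342 (y) x 6 mm. Origin: on the bench under the chamber centre; -x front (notch), +x hinge side, -y open mouth. Chamber x -42 to 42, y -73 (mouth) to 73 mm (end wall); walls 6 mm, top z = 46. The board runs on as an open apron to y = -263; 22 mm high flared guides, y -131 to -72, lead into the mouth. Block home: its origin at y = +3.
- notch (a point): Centre of the pry notch in the case's front wall, on the wall's outer face: an opening 46 mm wide (y) and 10 mm high (z = 36 to 46 mm), closed above by the underside of the cover, marked by a yellow strip just below it. The blade goes in along the case's +x. Axes as the case.
- hinge (a point): Middle of the cover's hinge axis, at the top of the case's +x wall (x = 48, z = 46 mm in the case frame); the axis runs along the case's y.
- lid (a joint): Angle of the blue cover, rad: 0 shut, 1.57 upright, 1.85 stop, where it stands by itself; below upright it falls shut slowly. Plate 96 (x) x 162 (y) x 6 mm, 0.2 kg, on top of the walls, front edge flush with the front wall, no handle. A flange hangs 12 mm down from its front half at the mouth end (y = -80, 6 thick), barring the mouth; clear of a block that is home.
- lid_edge (a point): Middle of the lower front edge of the cover, 96 mm from the hinge axis; moves with the cover. With the cover open, its flange stands up at the hinge side of the mouth: keep a wide gripper towards the front wall there.
- block: Loose light-wood sole pattern block with a dark sole shape on top, 80 (x) x 140 (y) x 34 mm, about 0.25 kg. Origin: centre of its underside. It starts on the apron, 6 mm above the bench, its +y end towards the mouth.
- blade: Loose flat pry blade lying along its x: orange handle 90 (x) x 20 (y) x 22 mm, and a steel blade 28 mm wide and 3 mm thick from the handle's +x end to x = 115 mm, at z = 9 to 12 mm; 0.15 kg. Origin: centre of the underside of the handle; z up.
- blade_grip (a point): Where to grip the handle: x = 12, z = 11 mm in the blade's frame, near the centre of mass; axes as the blade.
- blade_tip (a point): Middle of the blade's end: x = 115, z = 10.5 mm in the blade's frame.
- mat: Fixed cork mat 220 (x) x 130 (y) x 4 mm on which the blade lies at the start. Origin: centre of its underside.
- glue: Loose white bottle, diameter 60 mm, 170 mm high, a bystander. Origin: centre of its underside.
- jar: Loose amber jar with a white cap, diameter 72 mm, 70 mm high, a bystander. Origin: centre of its underside.
- soles: Loose stack of dark leather soles, 72 (x) x 160 (y) x 24 mm, a bystander. Origin: centre of its underside.
There are look-alikes about, which are no part of the job. What is meant by the block is not turquoise, and is the smaller of those in its own colour.

How it is judged:
By the outcome, as a careful person would: the job done as asked, in the order asked, and still so for the second after the job is handed in, with the robot touching nothing.
It also fails if it takes over 72 s, if anything falls off the work surface, if the arm or the gripper's body presses on something with over 40 N, if the wrist force passes 120 N, or if a joint passes its speed limit or range.

### The arm

A 6-joint arm with a two-finger parallel gripper is mounted at the origin on the work surface. World frame = base frame: x ahead of the robot, y to its left, z up, the work surface at z = 0. Lengths are in m, angles in rad, forces in N, time in s.
With the tool pointing down it reaches from about 0.225 to 0.875 m from the base axis. Payload 3.4 kg.
Tool frame: the origin (TCP) lies between the finger pads; the fingertips stand 11 mm ahead of it and the grasp point (between the pads) lies 8 mm behind it; z points along the fingers, y is the line along which they close (so a half turn about z gives the same grasp; the last joint's range is limited). The gripper opens to 85 mm and grips with 20 to 120 N. Pads are 22 mm wide; open, the fingers measure 114 mm over their backs; the gripper's body (76 mm by 85 mm) begins 54 mm behind the grasp point. The pads swing forward as they close: fully open they stand 13 mm farther back than shut.
Start: joints at [-1.28, 0.276, 1.505, -0, 1.361, -0.121], TCP at [0.23, -0.527, 0.242] pointing down, gripper open.
Joint ranges: [-2.89, 2.89], [-0.75, 2.08], [0.22, 2.7], [-1.18, 4.32], [0.11, 2.71], [-2.7, 2.7]. Speed limits (rad/s): [2.57, 2.57, 3.14, 3.14, 3.14, 3.14].

### API

Orientations are given as a unit quaternion [w, x, y, z].
In Python, from rig import sensors, eyes, manip gives the robot as it stands.
- The arm moves only by the tool drive_tool, never from a script. Its argument "deltas" is a list of rows, each an object with "linear": the shift along the world's x, y, z in mm, a list of three; "twist": the turn about the world's z in degrees; "claw": the opening, from 0 (shut) to 1 (fully open). In form: [{"linear": [tx, ty, tz], "twist": twist, "claw": claw}, ...]. A call has 1 to 12 rows; each row is the pose to reach, as a shift and turn from the pose commanded when the call began; what a row does not reach only later rows make up. A row lasts 1/12 s, in which the tool goes at most 41.7 mm and 7.16 degrees, less where a joint would pass 70% of its speed; a pose out of reach is approached as far as the arm can. A call with a gripper value outside its range is refused whole. The fingers move at their own pace and stop on an object; "squeeze" is the grip in N (left out, the last holds). Time passes only in rows, so rows that repeat a pose let the fingers close. It gives the time, the measured TCP pose, the force, the opening and the grip force at its end, in the units of the state.
- sensors.get_state(): the state, without advancing time (a new reading comes with each control period).
- eyes.get_image(name): name is "scene" or "top" or "wrist"; returns the picture (420x560x3 uint8, red, green, blue); there is no depth.
- eyes.camera_model(name): a dict with "intrinsics" (3x3 intrinsics, pixels), "R" (3x3) and "t" (3): a world point X has camera coordinates R X + t. Camera axes: x right, y down, z forward; pixel columns grow to the right and rows downward; lengths in m; the calibration is good to about 2 mm. The wrist camera is an equidistant fisheye: a pixel r from the principal point sees the ray r / f radians off the axis. A picture is of the moment at which its call begins: read the wrist's pose just before it. camera_model takes no time and is no camera call; for the wrist camera it gives the pose at the moment of the call.
- manip.sign_off(): hands the job in; it is judged then, once.
The state is a dict: "clock": time; "qpos": joint angles; "qd": joint speeds; "effort": joint torques, N m; "position": TCP position; "ee_rot": TCP orientation; "contact_force": force on the tool from outside, world axes, zero at the start; "moment": the same for the moment, N m; "width": finger opening in m; "gripper_force": force on a finger pad.
Only numpy, scipy, OpenCV 4.12 (cv2) and the standard library are available. Lean on these libraries where they do the work, as an engineer would, in place of code of your own. Each camera call takes 0.05 s, during which the arm holds its last target. There are 200 camera calls.

## Working session

There is one attempt and no reset: what is moved stays moved. The work goes in short steps, Python scripts to look and compute and a tool call to move; the robot and the scene stay as the last step left them, time stands still between calls to the robot, and variables do not carry over. Pictures are saved under pics/ and viewed, at most 10 in all, crops included, and the job is handed in when it is done.

Besides the shell and the picture viewer there is one more tool, called after ">>>" by a JSON object that holds its "method" and its "body", one argument or row to a line. drive_tool: Moves the arm, as the interface text tells. Its arguments: {"type":"object","properties":{"deltas":{"type":"array","items":{"type":"object","properties":{"linear":{"type":"array","items":{"type":"number"}},"twist":{"type":"number"},"claw":{"type":"number"}}}},"squeeze":{"type":"number"}},"required":["deltas"]}

```bash
mkdir -p pics; ls; python3 - <<'E'
from rig import sensors, eyes
import cv2, json, numpy as np
ims={}
for n in ("scene","top"):
    im=eyes.get_image(n); cv2.imwrite(f"pics/{n}0.png",im[:,:,::-1])
    m=eyes.camera_model(n); print(n,np.round(np.array(m["intrinsics"]),1).tolist(),np.round(m["R"],3).tolist(),np.round(m["t"],3))
s=sensors.get_state(); print(s)
E
```

```text
pics
scene [[539.6, 0.0, 279.1], [0.0, 539.6, 218.5], [0.0, 0.0, 1.0]] [[-0.208, 0.978, 0.017], [0.787, 0.177, -0.591], [-0.581, -0.109, -0.806]] [ 0.065 -0.394  1.726]
top [[517.2, 0.0, 282.0], [0.0, 517.2, 205.7], [0.0, 0.0, 1.0]] [[0.018, -1.0, -0.015], [-0.986, -0.015, -0.164], [0.163, 0.018, -0.986]] [0.06  0.553 1.27 ]
{'clock': 0.1, 'qpos': array([-1.27999828e+00,  2.76517471e-01,  1.50598090e+00, -3.46968229e-05,
        1.36070588e+00, -1.20969819e-01]), 'qd': array([-0.00030153, -0.00158619, -0.00295153, -0.00017534,  0.00104208,
        0.00096198]), 'effort': array([ 2.01228147e-03, -4.17696404e+01, -2.46405923e+01, -1.89210305e-04,
        5.94145444e-03,  3.22518737e-06]), 'position': array([ 0.23000378, -0.52650951,  0.24154456]), 'ee_rot': array([-8.01458206e-04,  9.78879602e-01,  2.04435992e-01, -8.52445318e-05]), 'contact_force': array([-0.70720989, -0.71054391, -0.11321533]), 'moment': array([ 0.01694524, -0.04825624, -0.01182035]), 'gripper_force': 0.0, 'width': 0.08537966674691067}
```

View pics/scene0.png

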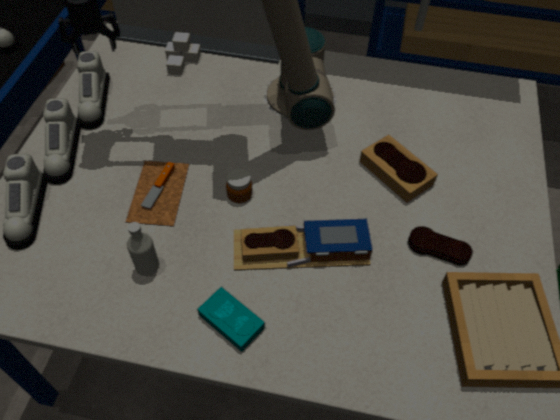

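View pics/top0.png

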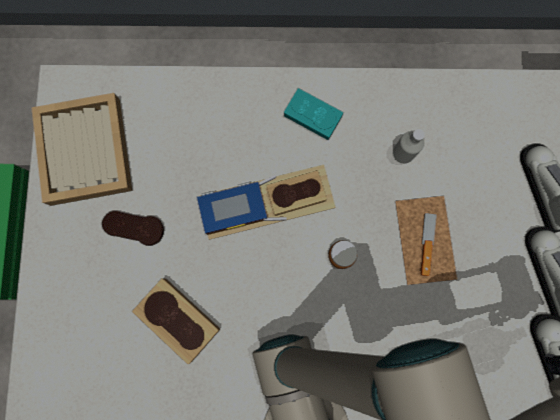

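The top view shows the blue cover at (231,208), the block at (297,192) on the apron to its right, and the blade at (428,243) with its orange handle toward the robot on the cork mat. The jar is at (342,253), the bottle at (408,146) and the soles at (132,227). The notch side faces the robot.

```bash
cat > h.py <<'E'
import numpy as np, cv2
from rig import sensors, eyes
def ray(n,uv,z,m=None):
    m=m or eyes.camera_model(n); K=np.array(m["intrinsics"]);R=np.array(m["R"]);t=np.array(m["t"])
    C=-R.T@t; uv=np.atleast_2d(uv).astype(float)
    d=np.c_[(uv-K[:2,2])/[K[0,0],K[1,1]],np.ones(len(uv))]@R
    return C+d*((z-C[2])/d[:,2])[:,None]
def blob(mask,near=None):
    mask=cv2.morphologyEx(mask.astype(np.uint8),cv2.MORPH_CLOSE,np.ones((3,3)))
    cs,_=cv2.findContours(mask,cv2.RETR_EXTERNAL,cv2.CHAIN_APPROX_NONE)
    cs=[c for c in cs if cv2.contourArea(c)>25]
    if near is not None: cs=[min(cs,key=lambda c:np.linalg.norm(c[:,0].mean(0)-near))]
    return max(cs,key=cv2.contourArea)[:,0]
def rect(P):
    (c,s,a)=cv2.minAreaRect((P[:,:2]*1000).astype(np.float32))
    return np.round(c,1),np.round(s,1),round(a,1)
E
python3 - <<'E'
from h import *
im=cv2.imread("pics/top0.png"); hsv=cv2.cvtColor(im,cv2.COLOR_BGR2HSV); H,S,V=cv2.split(hsv)
def show(l,mask,near,z):
    c=blob(mask,near); P=ray("top",c+0.0,z); print(l,len(c),rect(P),cv2.boundingRect(c))
show("lid",(H>100)&(H<125)&(S>120)&(V>40),(231,208),.052)
show("handle",(H>4)&(H<16)&(S>190)&(V>150),(427,260),.026)
show("mat",(((H>5)&(H<20)&(S>90)&(V>60))|((abs(np.indices(H.shape)[1]-428)<12)&(abs(np.indices(H.shape)[0]-243)<35))),(428,240),.004)
wood=(H>12)&(H<30)&(S>50)&(V>100)
show("board+block",wood,(297,192),.006)
show("steel",(S<60)&(V>90)&(np.indices(H.shape)[1]>415)&(np.indices(H.shape)[1]<442)&(np.indices(H.shape)[0]>205)&(np.indices(H.shape)[0]<248),(430,225),.0145)
for n,uv,z in (("jarcap",(342,253),.07),("gluetop",(415,136),.17)): print(n,ray("top",uv,z))
cv2.imwrite("pics/crop0.png",np.hstack([cv2.resize(im[150:250,190:350],None,fx=3,fy=3,interpolation=cv2.INTER_CUBIC),cv2.resize(im[190:290,390:460],None,fx=3,fy=3,interpolation=cv2.INTER_CUBIC)]))
E
```

```text
lid 189 (array([545. , 196.9]), array([ 94.3, 158.3]), 15.2) (198, 183, 69, 50)Traceback (most recent call last):
  File "<stdin>", line 6, in <module>
  File "<stdin>", line 4, in show
  File "h.py", line 12, in blob
    if near is not None: cs=[min(cs,key=lambda c:np.linalg.norm(c[:,0].mean(0)-near))]
                             ~~~^^^^^^^^^^^^^^^^^^^^^^^^^^^^^^^^^^^^^^^^^^^^^^^^^^^^^
ValueError: min() iterable argument is empty
```

```bash
python3 - <<'E'
from h import *
im=cv2.imread("pics/top0.png"); hsv=cv2.cvtColor(im,cv2.COLOR_BGR2HSV); H,S,V=cv2.split(hsv)
r,c_=np.indices(H.shape)
print(hsv[260,426],hsv[230,429],hsv[250,405],hsv[205,320],hsv[172,318],hsv[100,450])
box=(c_>390)&(c_<465)&(r>185)&(r<295)
def show(l,mask,near,z):
    try: c=blob(mask,near)
    except ValueError: print(l,"none"); return
    P=ray("top",c+0.0,z); print(l,len(c),rect(P),cv2.boundingRect(c))
show("handle",(H<16)&(S>200)&(V>140)&box,(427,260),.026)
show("mat",(S>60)&box,(428,240),.004)
wood=(H>12)&(H<30)&(S>50)&(V>100)
show("board+block",wood,(297,192),.006)
show("steel",(S<60)&(c_>415)&(c_<442)&(r>205)&(r<248),(430,225),.0145)
for n,uv,z in (("jarcap",(342,253),.07),("gluetop",(415,136),.17)): print(n,ray("top",uv,z))
z=lambda a:cv2.resize(a,None,fx=3.4,fy=3.4,interpolation=cv2.INTER_CUBIC)
cv2.imwrite("pics/crop0.png",np.hstack([z(im[150:250,190:350]),z(im[190:290,390:460])]))
E
```

```text
[ 17 180 152] [ 90   9 138] [ 14 116 123] [ 23  73 154] [ 19  91 134] [ 42   8 153]
handle none
mat 262 (array([ 476.3, -303. ]), array([219. , 128.4]), 7.0) (395, 196, 62, 89)
board+block 204 (array([590.8,  32.1]), array([119.5, 178.3]), 15.2) (260, 165, 75, 55)
steel 86 (array([ 503.3, -310. ]), array([30.6, 79.7]), 82.7) (422, 213, 15, 32)
jarcap [[ 0.43232935 -0.08114179  0.07      ]]
gluetop [[ 0.70156826 -0.24232155  0.17      ]]
```

View pics/crop0.png

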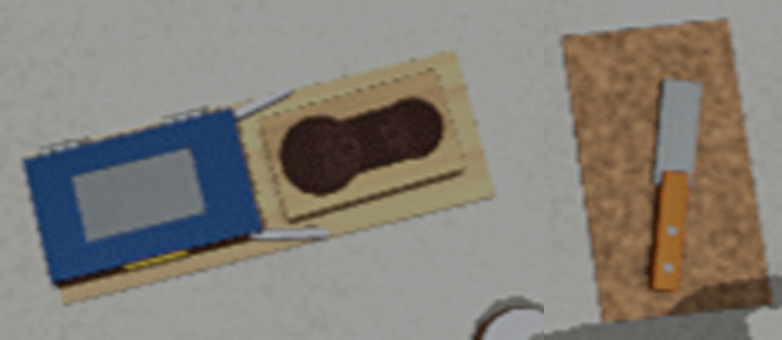

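The crop confirms it: a yellow strip at (155,262) marks the notch on the robot side. The block sits aligned on the apron, and the blade tip points up, away from the robot.

```bash
python3 - <<'E'
from h import *
im=cv2.imread("pics/top0.png"); hsv=cv2.cvtColor(im,cv2.COLOR_BGR2HSV); H,S,V=cv2.split(hsv)
r,c_=np.indices(H.shape)
box=(c_>415)&(c_<442)&(r>205)&(r<285)
c=blob((S>150)&(V>120)&box&(r>235),(427,258)); P=ray("top",c+0.,.024); print("handle",rect(P),cv2.boundingRect(c))
c2=blob((S<60)&box&(r<248),(430,225)); P2=ray("top",c2+0.,.0145);
for q in (P,P2): print(np.round(q[[q[:,0].argmin(),q[:,0].argmax()],:2]*1000,1))
ch=P[:,:2].mean(0)*1000; cs=P2[:,:2].mean(0)*1000; print(ch,cs,np.degrees(np.arctan2(*(cs-ch)[::-1])))
y=(H>22)&(H<34)&(S>150)&(c_>200)&(c_<280)&(r>190)&(r<250); c=blob(y); P=ray("top",c+0.,.033); print("strip",rect(P))
# scene check
im=eyes.get_image("scene")[:,:,::-1].copy(); cv2.imwrite("pics/scene1.png",im); H,S,V=cv2.split(cv2.cvtColor(im,cv2.COLOR_BGR2HSV))
r,c_=np.indices(H.shape)
c=blob((S>170)&(V>120)&(H<20)&(abs(c_-163)<20)&(abs(r-178)<25)); print("h scene",rect(ray("scene",c+0.,.024)))
c=blob((H>100)&(H<125)&(S>120)&(V>40)&(c_>295)&(c_<380)&(r>210)&(r<270)); print("lid scene",rect(ray("scene",c+0.,.052)))
E
```

```text
handle (array([ 427.6, -300.7]), array([19.9, 87. ]), 83.4) (422, 241, 11, 35)
[[ 384.  -299.5]
 [ 470.1 -312. ]]
[[ 463.4 -319.5]
 [ 543.6 -309. ]]
[ 426.95302313 -300.55690232] [ 501.95048822 -309.92454459] -7.119720038194374Traceback (most recent call last):
  File "<stdin>", line 9, in <module>
  File "h.py", line 13, in blob
    return max(cs,key=cv2.contourArea)[:,0]
           ~~~^^^^^^^^^^^^^^^^^^^^^^^^
ValueError: max() iterable argument is empty
```

>>> {"method": "drive_tool", "body": {
  "deltas": [
    {"linear":[26,28,-10],"twist":-6,"claw":1},
    {"linear":[52,56,-30],"twist":-12,"claw":0.6},
    {"linear":[78,84,-50],"twist":-18,"claw":0.6},
    {"linear":[104,112,-70],"twist":-24,"claw":0.6},
    {"linear":[130,140,-90],"twist":-30.5,"claw":0.6},
    {"linear":[156,168,-110],"twist":-30.5,"claw":0.6},
    {"linear":[182,196,-130],"twist":-30.5,"claw":0.6},
    {"linear":[209.5,224.5,-140],"twist":-30.5,"claw":0.6},
    {"linear":[209.5,224.5,-140],"twist":-30.5,"claw":0.6},
    {"linear":[209.5,224.5,-140],"twist":-30.5,"claw":0.6}
  ],
  "squeeze": 100
}}

```text
clock: 0.93
position: [0.4404, -0.2998, 0.1009]
ee_rot: [-0.001, 0.998, -0.058, -0.001]
contact_force: [-0.4, 0.2, -0.0]
width: 0.0511
gripper_force: 0.0
```

```bash
python3 - <<'E'
from h import *
m=eyes.camera_model("wrist"); im=eyes.get_image("wrist")[:,:,::-1]; cv2.imwrite("pics/w1.png",im)
print({k:np.round(v,3).tolist() for k,v in m.items() if k!="image"})
t=eyes.get_image("top")[:,:,::-1]; cv2.imwrite("pics/t1.png",t)
E
```

```text
{'intrinsics': [[325.192, 0.0, 279.239], [0.0, 325.192, 212.368], [0.0, 0.0, 1.0]], 'R': [[-0.117, -0.993, -0.002], [-0.95, 0.111, 0.291], [-0.289, 0.036, -0.957]], 't': [-0.246, 0.454, 0.381]}
```

View pics/w1.png

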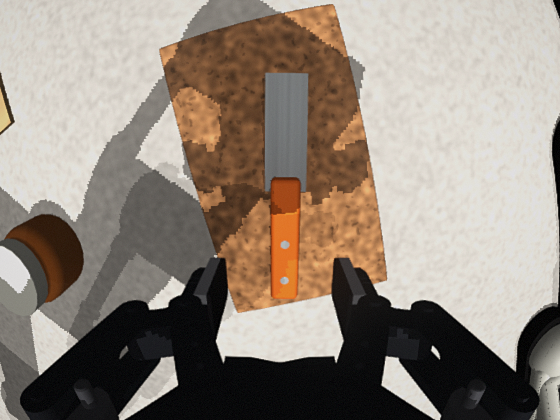

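The wrist view shows the blade between the open fingers, its handle from (285,297) to (285,180) and parallel to the fingers. I'll refine its pose from this picture.

```bash
cat >> h.py <<'E'
def wray(uv,z,m):
    K=np.array(m["intrinsics"]);R=np.array(m["R"]);t=np.array(m["t"]);C=-R.T@t
    p=(np.atleast_2d(uv).astype(float)-K[:2,2])/K[0,0]; a=np.linalg.norm(p,axis=1)
    d=np.c_[p*(np.sin(a)/a)[:,None],np.cos(a)]@R
    return C+d*((z-C[2])/d[:,2])[:,None]
E
python3 - <<'E'
from h import *
m=eyes.camera_model("wrist")
im=cv2.imread("pics/w1.png"); H,S,V=cv2.split(cv2.cvtColor(im,cv2.COLOR_BGR2HSV)); r,c_=np.indices(H.shape)
b=(c_>262)&(c_<312)&(r>65)&(r<310)
c=blob((S>215)&b&(V>120)&(r>175)); print("handle",rect(wray(c,.026,m)),cv2.boundingRect(c))
c=blob((S<70)&b&(r<185)); P=wray(c,.0155,m); print("steel",rect(P),cv2.boundingRect(c))
for n in("top",):
  im=cv2.imread("pics/t1.png"); H,S,V=cv2.split(cv2.cvtColor(im,cv2.COLOR_BGR2HSV)); c=blob((H>100)&(H<125)&(S>120)&(V>40)&(np.indices(H.shape)[1]<300)&(np.indices(H.shape)[1]>150)); print(rect(ray("top",c,.052)))
im=cv2.imread("pics/scene0.png"); H,S,V=cv2.split(cv2.cvtColor(im,cv2.COLOR_BGR2HSV)); r,c_=np.indices(H.shape)
c=blob((H>100)&(H<125)&(S>120)&(V>40)&(c_>295)&(c_<380)&(r>210)&(r<245)); P=ray("scene",c,.052);print("lid scene",rect(P))
E
```

```text
handle (array([ 427.5, -305.5]), array([18.6, 87.8]), 82.6) (271, 180, 29, 118)
steel (array([ 503.7, -315.7]), array([28.3, 75.8]), 82.8) (265, 73, 44, 112)
(array([545. , 196.9]), array([ 94.3, 158.3]), 15.2)
lid scene (array([540.4, 193.1]), array([ 76.5, 160.2]), 15.1)
```

>>> {"method": "drive_tool", "body": {
  "deltas": [
    {"linear":[0,-5,-20],"twist":0,"claw":0.6},
    {"linear":[0,-5,-40],"twist":0,"claw":0.6},
    {"linear":[0,-5,-60],"twist":0,"claw":0.6},
    {"linear":[0,-5,-75],"twist":0,"claw":0.6},
    {"linear":[0,-5,-83],"twist":0,"claw":0.6},
    {"linear":[0,-5,-83],"twist":0,"claw":0.1},
    {"linear":[0,-5,-83],"twist":0,"claw":0.1},
    {"linear":[0,-5,-83],"twist":0,"claw":0.1},
    {"linear":[0,-5,-83],"twist":0,"claw":0.1},
    {"linear":[0,-5,-83],"twist":0,"claw":0.1},
    {"linear":[0,-5,-83],"twist":0,"claw":0.1}
  ],
  "squeeze": 100
}}

```text
clock: 1.95
position: [0.4401, -0.3085, 0.0206]
ee_rot: [0.001, 0.998, -0.06, 0.001]
contact_force: [-1.5, -1.8, 7.0]
width: 0.0177
gripper_force: 99.6
```

>>> {"method": "drive_tool", "body": {
  "deltas": [
    {"linear":[0,0,20],"twist":0,"claw":0.1},
    {"linear":[0,0,50],"twist":0,"claw":0.1},
    {"linear":[0,0,85],"twist":0,"claw":0.1},
    {"linear":[0,15,115],"twist":0,"claw":0.1},
    {"linear":[-5,45,130],"twist":3,"claw":0.1},
    {"linear":[-10,80,140],"twist":6,"claw":0.1},
    {"linear":[-15,118,140],"twist":9,"claw":0.1},
    {"linear":[-20,156,140],"twist":12,"claw":0.1},
    {"linear":[-25,194,140],"twist":15,"claw":0.1},
    {"linear":[-30,232,140],"twist":18,"claw":0.1},
    {"linear":[-38,270,140],"twist":20,"claw":0.1},
    {"linear":[-45,308,140],"twist":22,"claw":0.1}
  ]
}}

```text
clock: 2.95
position: [0.3937, 0.0024, 0.1595]
ee_rot: [-0.0, 0.991, 0.132, 0.0]
contact_force: [-0.1, 0.5, -1.6]
width: 0.0177
gripper_force: 98.6
```

>>> {"method": "drive_tool", "body": {
  "deltas": [
    {"linear":[-5,38,-10],"twist":0,"claw":0.1},
    {"linear":[-10,76,-25],"twist":0,"claw":0.1},
    {"linear":[-15,112,-40],"twist":0,"claw":0.1},
    {"linear":[-22,140,-60],"twist":0,"claw":0.1},
    {"linear":[-25,150,-70],"twist":0,"claw":0.1},
    {"linear":[-25,150,-70],"twist":0,"claw":0.1},
    {"linear":[-25,150,-70],"twist":0,"claw":0.1}
  ]
}}

```text
clock: 3.53
position: [0.3691, 0.1509, 0.0891]
ee_rot: [0.0, 0.991, 0.133, -0.001]
contact_force: [-0.4, -0.5, -1.8]
width: 0.0173
gripper_force: 98.6
```

```bash
python3 - <<'E'
from h import *
m=eyes.camera_model("wrist"); im=eyes.get_image("wrist")[:,:,::-1]; cv2.imwrite("pics/w2.png",im)
s=sensors.get_state(); print(s["position"],s["ee_rot"],s["clock"])
np.savez("w2.npz",K=m["intrinsics"],R=m["R"],t=m["t"])
E
```

```text
[0.37003668 0.15044432 0.08965246] [2.30686026e-04 9.91273366e-01 1.31821641e-01 3.40612236e-04] 3.5833
```

View pics/w2.png

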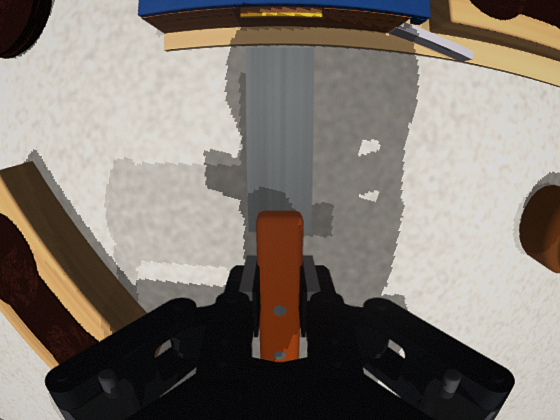

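The blade is held straight, with its tip at about (280,45) and the yellow notch strip centred at (281,14), so they line up. Next I'll work out heights and distances.

```bash
python3 - <<'E'
from h import *
m=dict(np.load("w2.npz")); m={"intrinsics":m["K"],"R":m["R"],"t":m["t"]}
p=np.array([.3700,.1504]); a=2*np.arctan2(.1318,.9913); u=np.array([np.cos(a),np.sin(a)]);v=np.array([-u[1],u[0]]); print(np.degrees(a))
im=cv2.imread("pics/w2.png"); H,S,V=cv2.split(cv2.cvtColor(im,cv2.COLOR_BGR2HSV)); print(im[36:52:2,280].tolist())
for z in (.075,.080,.085,.090):
    q=wray([[247,100],[312,100],[280,46]],z,m)[:,:2]-p; print(z,np.round(1000*np.c_[q@u,q@v],1).tolist())
r,c_=np.indices(H.shape); c=blob((H>20)&(H<36)&(S>150)&(r<30)&(c_>230)&(c_<335)); print(cv2.boundingRect(c))
for z in (.031,.034): q=wray([[240,14],[323,14],[281,9],[281,18]],z,m)[:,:2]-p; print(z,np.round(1000*np.c_[q@u,q@v],1).tolist())
q=wray([[165,48],[415,47],[280,44]],.006,m)[:,:2]-p; print(np.round(1000*np.c_[q@u,q@v],1).tolist())
E
```

```text
15.1468821603774
[[66, 97, 120], [68, 99, 121], [68, 100, 121], [68, 99, 124], [31, 42, 52], [120, 126, 132], [113, 114, 110], [114, 113, 110]]
0.075 [[79.9, 14.9], [79.9, -13.7], [104.5, 0.4]]
0.08 [[79.7, 14.5], [79.7, -13.2], [103.4, 0.4]]
0.085 [[79.4, 14.0], [79.4, -12.7], [102.2, 0.4]]
0.09 [[79.1, 13.5], [79.1, -12.2], [101.1, 0.4]]
(262, 12, 61, 6)
0.031 [[134.8, 23.4], [135.0, -24.6], [137.5, -0.3], [131.7, -0.3]]
0.034 [[133.8, 23.1], [134.0, -24.2], [136.5, -0.3], [130.8, -0.3]]
[[122.9, 77.7], [125.9, -92.5], [121.1, 0.2]]
```

>>> {"method": "drive_tool", "body": {
  "deltas": [
    {"linear":[0,0,-15],"twist":0,"claw":0.1},
    {"linear":[0,0,-30],"twist":0,"claw":0.1},
    {"linear":[0,0,-41.5],"twist":0,"claw":0.1},
    {"linear":[0,0,-41.5],"twist":0,"claw":0.1},
    {"linear":[10,2.7,-41.5],"twist":0,"claw":0.1},
    {"linear":[20,5.4,-41.5],"twist":0,"claw":0.1},
    {"linear":[27,7.3,-41.5],"twist":0,"claw":0.1},
    {"linear":[31,8.4,-41.5],"twist":0,"claw":0.1},
    {"linear":[34,9.2,-41.5],"twist":0,"claw":0.1},
    {"linear":[34,9.2,-41.5],"twist":0,"claw":0.1}
  ]
}}

```text
clock: 4.42
position: [0.4049, 0.16, 0.0482]
ee_rot: [-0.0, 0.991, 0.131, 0.001]
contact_force: [0.5, 0.2, -2.2]
width: 0.0175
gripper_force: 98.6
```

```bash
python3 - <<'E'
from h import *
im=eyes.get_image("scene")[:,:,::-1]; cv2.imwrite("pics/s3f.png",im)
s=sensors.get_state(); print(s["position"],s["contact_force"],s["moment"])
w=eyes.get_image("wrist")[:,:,::-1]
cv2.imwrite("pics/s3.png",np.hstack([cv2.resize(im[180:290,200:400],None,fx=2,fy=2),cv2.resize(w[:160,180:380],None,fx=2,fy=2)[:220]]))
E
```

```text
[0.40398829 0.15984823 0.04796593] [-1.40848343  0.05274499 -1.3077425 ] [-0.00315473  0.01889313  0.02840247]
```

View pics/s3.png

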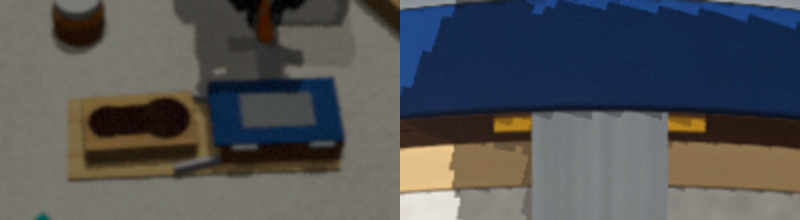

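The wrist view (right half) shows the blade centred between the two ends of the yellow strip and starting to go in under the cover. Forces are low, so I'll keep inserting.

>>> {"method": "drive_tool", "body": {
  "deltas": [
    {"linear":[3,0.8,0],"twist":0,"claw":0.1},
    {"linear":[6,1.6,0],"twist":0,"claw":0.1},
    {"linear":[9,2.4,0],"twist":0,"claw":0.1},
    {"linear":[12,3.2,0],"twist":0,"claw":0.1},
    {"linear":[15,4.1,0],"twist":0,"claw":0.1},
    {"linear":[17,4.6,0],"twist":0,"claw":0.1},
    {"linear":[17,4.6,0],"twist":0,"claw":0.1}
  ]
}}

```text
clock: 5.1
position: [0.4215, 0.1645, 0.0479]
ee_rot: [0.0, 0.991, 0.131, 0.0]
contact_force: [-0.1, -0.4, -0.8]
width: 0.0179
gripper_force: 98.6
```

>>> {"method": "drive_tool", "body": {
  "deltas": [
    {"linear":[0,0,3],"twist":0,"claw":0.1},
    {"linear":[0,0,6],"twist":0,"claw":0.1},
    {"linear":[0.3,0.1,12],"twist":0,"claw":0.1},
    {"linear":[1,0.3,18],"twist":0,"claw":0.1},
    {"linear":[2.5,0.7,24],"twist":0,"claw":0.1},
    {"linear":[4.3,1.2,30],"twist":0,"claw":0.1},
    {"linear":[6.5,1.8,36],"twist":0,"claw":0.1},
    {"linear":[9.5,2.6,41.5],"twist":0,"claw":0.1},
    {"linear":[12.5,3.4,46.5],"twist":0,"claw":0.1},
    {"linear":[16.4,4.4,52],"twist":0,"claw":0.1}
  ]
}}

```text
clock: 5.93
position: [0.4369, 0.1687, 0.1003]
ee_rot: [0.0, 0.991, 0.131, -0.0]
contact_force: [0.1, -0.5, -3.2]
width: 0.0176
gripper_force: 98.4
```

```bash
python3 - <<'E'
from h import *
w=eyes.get_image("wrist")[:,:,::-1]
im=eyes.get_image("scene")[:,:,::-1]
cv2.imwrite("pics/s4.png",np.hstack([cv2.resize(im[180:290,200:400],None,fx=2,fy=2),cv2.resize(w,(293,220))]))
s=sensors.get_state(); print(s["position"],s["contact_force"],s["moment"])
E
```

```text
[0.43884769 0.16917598 0.10095921] [-0.86099685  0.10656356 -2.02912068] [ 0.01736134  0.05768769 -0.00196617]
```

View pics/s4.png

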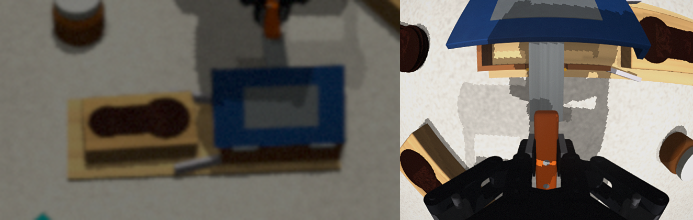

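The cover has risen to about 40° on the blade tip. I'll continue the arc past upright.

>>> {"method": "drive_tool", "body": {
  "deltas": [
    {"linear":[4,1.1,5],"twist":0,"claw":0.1},
    {"linear":[8.7,2.3,9],"twist":0,"claw":0.1},
    {"linear":[14,3.8,13],"twist":0,"claw":0.1},
    {"linear":[19,5.1,16],"twist":0,"claw":0.1},
    {"linear":[24,6.5,19],"twist":0,"claw":0.1},
    {"linear":[30,8.1,21.6],"twist":0,"claw":0.1},
    {"linear":[36,9.7,24],"twist":0,"claw":0.1},
    {"linear":[42,11.4,25],"twist":0,"claw":0.1},
    {"linear":[48,13,26],"twist":0,"claw":0.1},
    {"linear":[54,14.6,26],"twist":0,"claw":0.1},
    {"linear":[60,16.2,26],"twist":0,"claw":0.1},
    {"linear":[66,17.9,25],"twist":0,"claw":0.1}
  ]
}}

```text
clock: 7.03
position: [0.5041, 0.1869, 0.1249]
ee_rot: [0.0, 0.991, 0.131, 0.0]
contact_force: [0.3, -0.7, -1.5]
width: 0.0175
gripper_force: 98.6
```

>>> {"method": "drive_tool", "body": {
  "deltas": [
    {"linear":[2,0.5,0],"twist":0,"claw":0.1},
    {"linear":[3,0.8,0],"twist":0,"claw":0.1},
    {"linear":[3,0.8,0],"twist":0,"claw":0.1},
    {"linear":[3,0.8,0],"twist":0,"claw":0.1}
  ]
}}

```text
clock: 7.37
position: [0.5058, 0.1874, 0.1247]
ee_rot: [0.0, 0.991, 0.131, -0.0]
contact_force: [0.0, -0.4, -0.7]
width: 0.0175
gripper_force: 98.6
```

```bash
python3 - <<'E'
from h import *
w=eyes.get_image("wrist")[:,:,::-1]
im=eyes.get_image("scene")[:,:,::-1]
cv2.imwrite("pics/s5.png",np.hstack([cv2.resize(im[170:290,200:400],None,fx=2,fy=2),cv2.resize(w,(320,240))]))
s=sensors.get_state(); print(s["position"],s["contact_force"],s["moment"],s["clock"])
E
```

```text
[0.50572494 0.18738511 0.12480035] [-0.39207855 -0.08588418 -1.81039205] [-0.05093334  0.03892864 -0.01187297] 7.4667
```

View pics/s5.png

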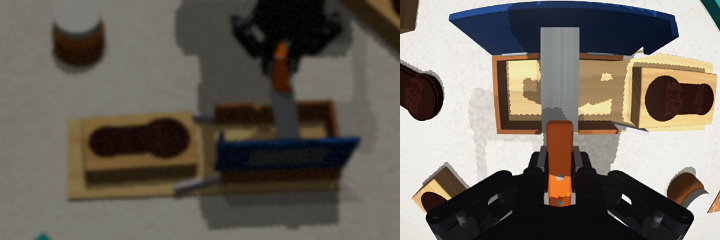

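The cover is open about 101°: the wrist view looks straight into the open chamber and sees its underside. I'll retract and take the blade back to the mat.

>>> {"method": "drive_tool", "body": {
  "deltas": [
    {"linear":[-15,-4,0],"twist":0,"claw":0.1},
    {"linear":[-40,-11,3],"twist":0,"claw":0.1},
    {"linear":[-70,-19,12],"twist":0,"claw":0.1},
    {"linear":[-100,-30,25],"twist":0,"claw":0.1},
    {"linear":[-112,-65,35],"twist":0,"claw":0.1},
    {"linear":[-112,-103,35],"twist":0,"claw":0.1},
    {"linear":[-112,-141,35],"twist":-2,"claw":0.1},
    {"linear":[-112,-179,35],"twist":-4,"claw":0.1},
    {"linear":[-108,-218,35],"twist":-6,"claw":0.1},
    {"linear":[-104,-257,35],"twist":-9,"claw":0.1},
    {"linear":[-99,-296,35],"twist":-12,"claw":0.1},
    {"linear":[-93,-335,35],"twist":-15,"claw":0.1}
  ]
}}

```text
clock: 8.47
position: [0.4124, -0.1493, 0.1602]
ee_rot: [0.0, 1.0, -0.001, 0.0]
contact_force: [0.7, 0.6, -1.7]
width: 0.0174
gripper_force: 98.6
```

```bash
python3 - <<'E'
from h import *
for n in("top","scene"):
    im=eyes.get_image(n)[:,:,::-1].copy(); cv2.imwrite(f"pics/{n}6.png",im)
    H,S,V=cv2.split(cv2.cvtColor(im,cv2.COLOR_BGR2HSV)); r,c_=np.indices(H.shape)
    b=(c_<300)&(c_>170)&(r>120) if n=="top" else (c_>280)&(c_<400)&(r>180)&(r<290)
    c=blob((H>100)&(H<125)&(S>100)&(V>25)&b); print(n,cv2.boundingRect(c),cv2.boxPoints(cv2.minAreaRect(c)).round().tolist())
    # predicted lid corners for angles
    m=eyes.camera_model(n);K=np.array(m["intrinsics"]);a=np.radians(15.15);u=np.array([np.cos(a),np.sin(a)]);v=np.array([-u[1],u[0]])
    for th in (90,100,106):
        t=np.radians(th); X=[]
        for y in(-83,79):
            for rr,hh in((0,0),(96,0),(96,6)):
                x=48-rr*np.cos(t)+hh*np.sin(t); z=46+rr*np.sin(t)+hh*np.cos(t)
                P=np.r_[np.array([544.5,198])+x*u+y*v,z]/1000; q=K@(np.array(m["R"])@P+m["t"]); X.append((q[:2]/q[2]).round(0).tolist())
        print(th,X)
s=sensors.get_state(); print(s["position"],s["clock"])
E
```

```text
top (188, 162, 69, 34) [[188.0, 178.0], [252.0, 162.0], [257.0, 181.0], [192.0, 197.0]]
90 [[258.0, 182.0], [256.0, 174.0], [255.0, 171.0], [197.0, 197.0], [190.0, 190.0], [189.0, 188.0]]
100 [[258.0, 182.0], [254.0, 167.0], [254.0, 165.0], [197.0, 197.0], [188.0, 183.0], [188.0, 181.0]]
106 [[258.0, 182.0], [253.0, 163.0], [253.0, 161.0], [197.0, 197.0], [188.0, 180.0], [187.0, 178.0]]
scene (310, 239, 70, 9) [[310.0, 239.0], [379.0, 239.0], [379.0, 247.0], [310.0, 247.0]]
90 [[306.0, 253.0], [309.0, 230.0], [309.0, 232.0], [372.0, 250.0], [378.0, 228.0], [379.0, 230.0]]
100 [[306.0, 253.0], [309.0, 237.0], [309.0, 239.0], [372.0, 250.0], [379.0, 234.0], [380.0, 236.0]]
106 [[306.0, 253.0], [310.0, 241.0], [310.0, 243.0], [372.0, 250.0], [380.0, 238.0], [380.0, 241.0]]
[ 0.41499622 -0.15366163  0.16051496] 8.5667
```

>>> {"method": "drive_tool", "body": {
  "deltas": [
    {"linear":[7,-38,0],"twist":-3,"claw":0.1},
    {"linear":[14,-76,-10],"twist":-6,"claw":0.1},
    {"linear":[21,-114,-30],"twist":-7,"claw":0.1},
    {"linear":[27,-150,-60],"twist":-7,"claw":0.1},
    {"linear":[27,-161,-90],"twist":-7,"claw":0.1},
    {"linear":[27,-161,-115],"twist":-7,"claw":0.1},
    {"linear":[27,-161,-130],"twist":-7,"claw":0.1},
    {"linear":[27,-161,-135],"twist":-7,"claw":0.1},
    {"linear":[27,-161,-135],"twist":-7,"claw":0.1},
    {"linear":[27,-161,-135],"twist":-7,"claw":0.1}
  ]
}}

```text
clock: 9.4
position: [0.4406, -0.3083, 0.0255]
ee_rot: [0.0, 0.998, -0.06, 0.0]
contact_force: [0.5, 0.4, -0.9]
width: 0.0174
gripper_force: 98.9
```

>>> {"method": "drive_tool", "body": {
  "deltas": [
    {"linear":[0,0,-2],"twist":0,"claw":0.1},
    {"linear":[0,0,-4],"twist":0,"claw":0.1},
    {"linear":[0,0,-5],"twist":0,"claw":0.1},
    {"linear":[0,0,-5.5],"twist":0,"claw":0.1},
    {"linear":[0,0,-5.5],"twist":0,"claw":0.1}
  ]
}}

```text
clock: 9.82
position: [0.4406, -0.3088, 0.0206]
ee_rot: [0.001, 0.998, -0.06, 0.001]
contact_force: [-0.2, 1.5, 4.6]
width: 0.0175
gripper_force: 99.9
```

>>> {"method": "drive_tool", "body": {
  "deltas": [
    {"linear":[0,0,1],"twist":0,"claw":0.6},
    {"linear":[0,0,1],"twist":0,"claw":0.6},
    {"linear":[0,0,1],"twist":0,"claw":0.6},
    {"linear":[0,0,1],"twist":0,"claw":0.6},
    {"linear":[0,0,10],"twist":0,"claw":0.6},
    {"linear":[0,0,30],"twist":0,"claw":0.6},
    {"linear":[0,0,60],"twist":0,"claw":0.6},
    {"linear":[0,0,95],"twist":0,"claw":0.5},
    {"linear":[0,0,125],"twist":4,"claw":0.45},
    {"linear":[0,0,130],"twist":8,"claw":0.4}
  ]
}}

```text
clock: 10.65
position: [0.4426, -0.3108, 0.1555]
ee_rot: [0.004, 1.0, 0.011, 0.004]
contact_force: [0.1, -0.7, 0.3]
width: 0.0345
gripper_force: 0.0
```

```bash
python3 - <<'E'
from h import *
im=eyes.get_image("top")[:,:,::-1].copy(); cv2.imwrite("pics/top7.png",im)
H,S,V=cv2.split(cv2.cvtColor(im,cv2.COLOR_BGR2HSV)); r,c_=np.indices(H.shape)
s=sensors.get_state(); print(s["position"],s["width"],s["clock"])
a=np.radians(15.15);u=np.array([np.cos(a),np.sin(a)]);v=np.array([-u[1],u[0]])
c=blob((V<75)&(c_>262)&(c_<330)&(r>170)&(r<215),(297,192)); P=ray("top",c,.04); print(rect(P)); q=P[:,:2]*1000-[544.5,198]; q=np.c_[q@u,q@v]; print(q.min(0),q.max(0),cv2.boundingRect(c))
# edges of block top along axes by sampling brightness along case y
R=np.array(eyes.camera_model("top")["R"]);t=np.array(eyes.camera_model("top")["t"]);K=np.array(eyes.camera_model("top")["intrinsics"])
def pix(x,y,z):
    X=np.r_[np.array([544.5,198])+x*u+y*v,z]/1000; p=K@(R@X+t); return p[:2]/p[2]
g=cv2.cvtColor(im,cv2.COLOR_BGR2GRAY)
for x in(-30,30):
    print(x,[(y,int(g[tuple(pix(x,y,40)[::-1].round().astype(int))])) for y in list(range(-262,-215,3))+list(range(-120,-80,3))])
w=eyes.get_image("wrist")[:,:,::-1]; cv2.imwrite("pics/w7.png",np.hstack([cv2.resize(w,(400,300)),cv2.resize(im[150:250,190:340],None,fx=2.6,fy=3)])) 
E
```

```text
[ 0.44214502 -0.31045808  0.15435795] 0.034347929708888836 10.7
(array([586.9,  32.5]), array([ 58.3, 122.9]), 12.0)
[ -29.72247148 -232.84933491] [  28.43864094 -109.38786276] (273, 179, 47, 28)
-30 [(-262, 162), (-259, 151), (-256, 139), (-253, 139), (-250, 141), (-247, 141), (-244, 141), (-241, 132), (-238, 144), (-235, 145), (-232, 145), (-229, 148), (-226, 145), (-223, 144), (-220, 143), (-217, 145), (-120, 150), (-117, 149), (-114, 147), (-111, 145), (-108, 148), (-105, 145), (-102, 128), (-99, 125), (-96, 144), (-93, 153), (-90, 151), (-87, 150), (-84, 151), (-81, 151)]
30 [(-262, 163), (-259, 155), (-256, 149), (-253, 150), (-250, 148), (-247, 151), (-244, 152), (-241, 151), (-238, 130), (-235, 134), (-232, 132), (-229, 134), (-226, 134), (-223, 133), (-220, 135), (-217, 135), (-120, 128), (-117, 130), (-114, 132), (-111, 133), (-108, 127), (-105, 131), (-102, 122), (-99, 124), (-96, 141), (-93, 147), (-90, 151), (-87, 152), (-84, 152), (-81, 152)]
```

View pics/w7.png

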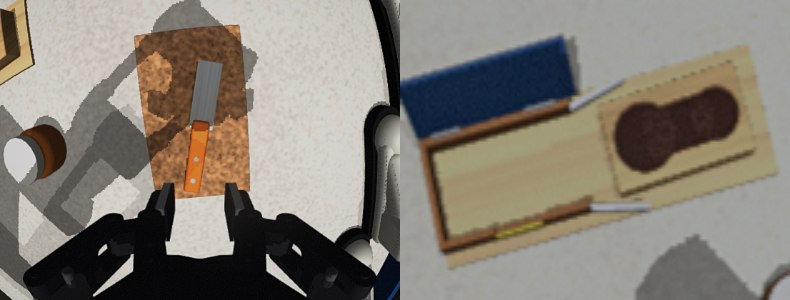

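The blade lies flat on the mat (wrist view at (205,90) to (195,185)). The cover stands open, the chamber is empty, and the block is on the apron in front of the guides. Next I go behind the block.

>>> {"method": "drive_tool", "body": {
  "deltas": [
    {"linear":[14,19,0],"twist":7,"claw":0.25},
    {"linear":[28,39,0],"twist":14,"claw":0.25},
    {"linear":[42,58,0],"twist":21,"claw":0.25},
    {"linear":[56,77,0],"twist":28,"claw":0.25},
    {"linear":[70,97,0],"twist":35,"claw":0.25},
    {"linear":[85,116,0],"twist":42,"claw":0.25},
    {"linear":[99,135,0],"twist":49,"claw":0.25},
    {"linear":[113,155,0],"twist":56,"claw":0.25},
    {"linear":[127,174,0],"twist":63,"claw":0.25},
    {"linear":[141,193,0],"twist":70,"claw":0.25},
    {"linear":[155,213,0],"twist":77,"claw":0.25},
    {"linear":[169,231,0],"twist":84,"claw":0.25}
  ]
}}

```text
clock: 11.75
position: [0.6085, -0.0761, 0.1477]
ee_rot: [-0.001, 0.735, 0.678, -0.001]
contact_force: [0.2, -0.4, -0.1]
width: 0.0213
gripper_force: 0.0
```

>>> {"method": "drive_tool", "body": {
  "deltas": [
    {"linear":[0,0,0],"twist":7,"claw":0.25},
    {"linear":[0,0,-20],"twist":14,"claw":0.25},
    {"linear":[0,0,-50],"twist":20,"claw":0.25},
    {"linear":[0,0,-80],"twist":20,"claw":0.25},
    {"linear":[0,0,-95],"twist":20,"claw":0.25},
    {"linear":[0,0,-95],"twist":20,"claw":0.25},
    {"linear":[0,0,-95],"twist":20,"claw":0.25}
  ]
}}

```text
clock: 12.33
position: [0.6077, -0.0772, 0.0526]
ee_rot: [-0.002, 0.609, 0.793, -0.001]
contact_force: [-0.1, 0.1, 0.6]
width: 0.0213
gripper_force: 0.0
```

>>> {"method": "drive_tool", "body": {
  "deltas": [
    {"linear":[1,0.3,-14],"twist":0,"claw":0.25},
    {"linear":[2,0.5,-27],"twist":0,"claw":0.25},
    {"linear":[2.9,0.8,-27.5],"twist":0,"claw":0.25},
    {"linear":[0.3,10.5,-27.5],"twist":0,"claw":0.25},
    {"linear":[-2.3,20.1,-27.5],"twist":0,"claw":0.25},
    {"linear":[-4.9,29.8,-27.5],"twist":0,"claw":0.25},
    {"linear":[-7.5,39.4,-27.5],"twist":0,"claw":0.25},
    {"linear":[-10.1,49.1,-27.5],"twist":0,"claw":0.25},
    {"linear":[-12.7,58.7,-27.5],"twist":0,"claw":0.25},
    {"linear":[-15.3,68.4,-27.5],"twist":0,"claw":0.25},
    {"linear":[-18,78,-27.5],"twist":0,"claw":0.25},
    {"linear":[-20.6,87.7,-27.5],"twist":0,"claw":0.25}
  ]
}}

```text
clock: 13.33
position: [0.5883, 0.0111, 0.027]
ee_rot: [0.0, 0.608, 0.794, 0.0]
contact_force: [1.5, -1.9, 2.1]
width: 0.0209
gripper_force: 0.9
```

```bash
python3 - <<'E'
from h import *
im=eyes.get_image("top")[:,:,::-1].copy(); s=sensors.get_state(); print(s["position"],s["contact_force"],s["moment"])
a=np.radians(15.15);u=np.array([np.cos(a),np.sin(a)]);v=np.array([-u[1],u[0]])
d=s["position"][:2]*1000-[544.5,198]; print("tcp case",d@u,d@v)
H,S,V=cv2.split(cv2.cvtColor(im,cv2.COLOR_BGR2HSV)); r,c_=np.indices(H.shape)
c=blob((V<75)&(S>60)&(H<15)&(c_>215)&(c_<330)&(r>170)&(r<225)); P=ray("top",c,.04); print(rect(P)); q=P[:,:2]*1000-[544.5,198]; q=np.c_[q@u,q@v]; print(q.min(0),q.max(0))
cv2.imwrite("pics/top8.png",im)
E
```

```text
[0.5870877  0.01306611 0.02672888] [-0.08229215  1.62217988  0.15370132] [0.02573767 0.03034215 0.00422843]
tcp case -7.224343953339418 -189.6366605254153
(array([566.8, 124.2]), array([57.2, 59. ]), 0.9)
[ -27.16309802 -112.56843475] [ 31.59922596 -47.28892897]
```

>>> {"method": "drive_tool", "body": {
  "deltas": [
    {"linear":[-2.6,9.7,0],"twist":0,"claw":0.25},
    {"linear":[-5.2,19.3,0],"twist":0,"claw":0.25},
    {"linear":[-7.8,29,0],"twist":0,"claw":0.25},
    {"linear":[-10.5,38.6,0],"twist":0,"claw":0.25},
    {"linear":[-13.1,48.3,0],"twist":0,"claw":0.25},
    {"linear":[-15.7,57.9,0],"twist":0,"claw":0.25},
    {"linear":[-18.3,67.6,0],"twist":0,"claw":0.25},
    {"linear":[-20.9,77.2,0],"twist":0,"claw":0.25},
    {"linear":[-23.5,86.9,0],"twist":0,"claw":0.25},
    {"linear":[-25.3,93.6,0],"twist":0,"claw":0.25},
    {"linear":[-26.7,98.4,0],"twist":0,"claw":0.25}
  ]
}}

```text
clock: 14.3
position: [0.5629, 0.1042, 0.027]
ee_rot: [0.004, 0.608, 0.794, -0.003]
contact_force: [6.1, -39.3, -1.1]
width: 0.0209
gripper_force: 0.0
```

```bash
cat > b.py <<'E'
from h import *
s=sensors.get_state(); im=eyes.get_image("top")[:,:,::-1].copy(); s=sensors.get_state(); print(s["position"],s["contact_force"],s["moment"],s["clock"])
a=np.radians(15.15);u=np.array([np.cos(a),np.sin(a)]);v=np.array([-u[1],u[0]])
d=s["position"][:2]*1000-[544.5,198]; print("tcp case",d@u,d@v)
H,S,V=cv2.split(cv2.cvtColor(im,cv2.COLOR_BGR2HSV)); r,c_=np.indices(H.shape)
c=blob((V<75)&(S>60)&(H<15)&(c_>195)&(c_<330)&(r>165)&(r<235),(235,208)); P=ray("top",c,.04); print(rect(P)); q=P[:,:2]*1000-[544.5,198]; q=np.c_[q@u,q@v]; print(q.min(0),q.max(0))
cv2.imwrite("pics/top9.png",im)
E
python3 b.py
```

```text
[0.56292178 0.1040469  0.02694339] [  2.6032405  -21.30834463  -1.27723687] [-1.8050572  -0.15601846 -1.26755807] 14.35
tcp case -6.772828962334458 -95.50223132428644
(array([556.1, 164. ]), array([44.3, 53.4]), 11.6)
[-20.86917816 -61.61495951] [23.96164754 -7.82967269]
```

>>> {"method": "drive_tool", "body": {
  "deltas": [
    {"linear":[1.3,-5,0],"twist":0,"claw":0.25},
    {"linear":[5.2,-19.3,0],"twist":0,"claw":0.25},
    {"linear":[10.5,-38.6,10],"twist":0,"claw":0.25},
    {"linear":[15.7,-57.9,40],"twist":0,"claw":0.25},
    {"linear":[20,-75,70],"twist":0,"claw":0.25},
    {"linear":[20,-75,75],"twist":0,"claw":0.25},
    {"linear":[20,-75,75],"twist":0,"claw":0.25}
  ]
}}

```text
clock: 14.93
position: [0.5838, 0.0331, 0.1044]
ee_rot: [0.002, 0.609, 0.793, 0.002]
contact_force: [-0.5, 0.6, -0.5]
width: 0.0211
gripper_force: 0.0
```

```bash
python3 - <<'E'
from h import *
t=eyes.get_image("top")[:,:,::-1]; s_=eyes.get_image("scene")[:,:,::-1]; w=eyes.get_image("wrist")[:,:,::-1]
s=sensors.get_state(); print(s["position"],s["contact_force"],s["clock"])
np.save("w10m.npy",np.array([eyes.camera_model("wrist")],dtype=object),allow_pickle=True)
for n,i in(("t",t),("s",s_),("w",w)): cv2.imwrite(f"pics/{n}10.png",i)
cv2.imwrite("pics/all10.png",np.vstack([np.hstack([cv2.resize(t[150:250,180:340],(400,250),interpolation=cv2.INTER_CUBIC),cv2.resize(s_[180:290,220:396],(400,250),interpolation=cv2.INTER_CUBIC)]),cv2.resize(w[:245],(800,350))]))
E
```

```text
[0.58034163 0.03443331 0.10066783] [-0.13391304  0.32426823 -0.22477013] 15.0833
```

View pics/all10.png

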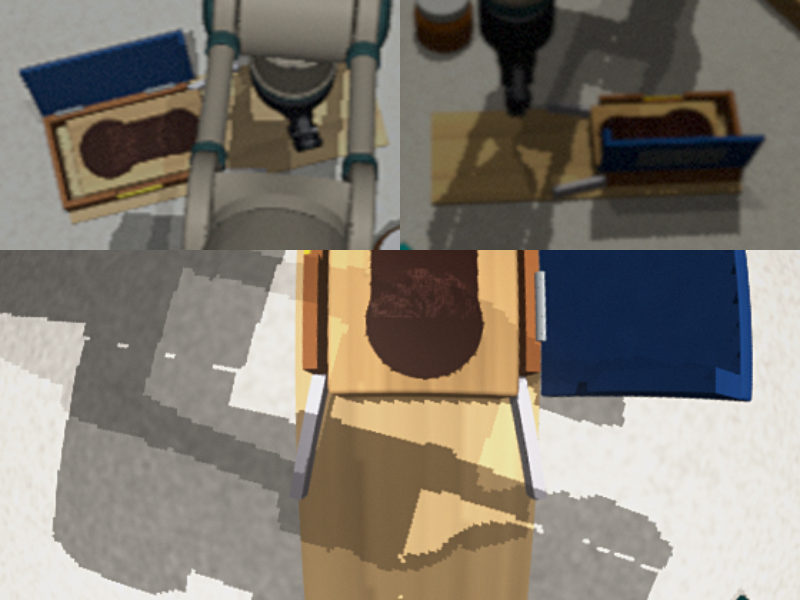

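The block is squarely inside the walls with about 10 mm of its end still out at the mouth (wrist view, row 393). The side load at about x=+50 shows the gripper's knuckle met the cover's flange. I'll push again with fingers shut, shifted toward the front wall.

>>> {"method": "drive_tool", "body": {
  "deltas": [
    {"linear":[-6,-1.5,0],"twist":0,"claw":0},
    {"linear":[-11.6,-3.1,-20],"twist":0,"claw":0},
    {"linear":[-11.6,-3.1,-50],"twist":0,"claw":0},
    {"linear":[-11.6,-3.1,-73],"twist":0,"claw":0},
    {"linear":[-11.6,-3.1,-73],"twist":0,"claw":0},
    {"linear":[-16.8,16.2,-73],"twist":0,"claw":0},
    {"linear":[-22,35.5,-73],"twist":0,"claw":0},
    {"linear":[-27.3,54.8,-73],"twist":0,"claw":0},
    {"linear":[-29.4,62.5,-73],"twist":0,"claw":0},
    {"linear":[-30.7,67.3,-73],"twist":0,"claw":0}
  ]
}}

```text
clock: 15.92
position: [0.5504, 0.102, 0.0292]
ee_rot: [-0.0, 0.607, 0.795, -0.0]
contact_force: [0.3, -0.5, -0.5]
width: 0.0001
gripper_force: 0.7
```

>>> {"method": "drive_tool", "body": {
  "deltas": [
    {"linear":[-1,3.9,0],"twist":0,"claw":0},
    {"linear":[-1.6,5.8,0],"twist":0,"claw":0}
  ]
}}

```text
clock: 16.08
position: [0.5498, 0.1064, 0.0292]
ee_rot: [0.001, 0.608, 0.794, -0.0]
contact_force: [-0.8, -1.7, 0.7]
width: 0.0
gripper_force: 0.9
```

>>> {"method": "drive_tool", "body": {
  "deltas": [
    {"linear":[-0.8,2.9,0],"twist":0,"claw":0},
    {"linear":[-1.6,5.8,0],"twist":0,"claw":0},
    {"linear":[-2.1,7.7,0],"twist":0,"claw":0},
    {"linear":[-2.1,7.7,0],"twist":0,"claw":0}
  ]
}}

```text
clock: 16.42
position: [0.5475, 0.1143, 0.0289]
ee_rot: [0.0, 0.608, 0.794, 0.0]
contact_force: [1.2, -0.1, 1.1]
width: 0.0001
gripper_force: 0.5
```

>>> {"method": "drive_tool", "body": {
  "deltas": [
    {"linear":[-0.4,1.5,0],"twist":0,"claw":0},
    {"linear":[-0.8,2.9,0],"twist":0,"claw":0}
  ]
}}

```text
clock: 16.58
position: [0.5467, 0.117, 0.0289]
ee_rot: [0.0, 0.608, 0.794, 0.0]
contact_force: [0.4, -1.4, 2.6]
width: 0.0
gripper_force: 1.0
```

>>> {"method": "drive_tool", "body": {
  "deltas": [
    {"linear":[-0.3,1,0],"twist":0,"claw":0},
    {"linear":[-0.5,1.9,0],"twist":0,"claw":0}
  ]
}}

```text
clock: 16.75
position: [0.547, 0.1177, 0.0289]
ee_rot: [0.002, 0.607, 0.794, -0.001]
contact_force: [2.4, -8.4, -0.3]
width: 0.0004
gripper_force: 4.8
```

>>> {"method": "drive_tool", "body": {
  "deltas": [
    {"linear":[-0.2,0.8,0],"twist":0,"claw":0},
    {"linear":[-0.4,1.5,0],"twist":0,"claw":0}
  ]
}}

```text
clock: 16.92
position: [0.5471, 0.1177, 0.029]
ee_rot: [0.003, 0.607, 0.795, -0.001]
contact_force: [3.5, -13.7, -0.5]
width: -0.0001
gripper_force: 7.0
```

```bash
python3 b.py
```

```text
[0.54712253 0.11771229 0.02895355] [  4.22042975 -12.36543036   0.97208349] [-1.91526638 -0.44607368  0.01147503] 16.9667
tcp case -18.451562094404576 -78.18269615542843
(array([546.3, 184.3]), array([32.3, 42. ]), 14.1)
[-18.34432307 -34.39884215] [14.44878495  7.62428921]
```

>>> {"method": "drive_tool", "body": {
  "deltas": [
    {"linear":[3,-11,0],"twist":0,"claw":0},
    {"linear":[9,-33,5],"twist":0,"claw":0},
    {"linear":[9,-33,45],"twist":0,"claw":0},
    {"linear":[9,-33,85],"twist":0,"claw":0},
    {"linear":[9,-33,125],"twist":0,"claw":0},
    {"linear":[9,-33,165],"twist":0,"claw":0},
    {"linear":[30,-5,165],"twist":0,"claw":0},
    {"linear":[52,25,165],"twist":0,"claw":0},
    {"linear":[74,54,165],"twist":0,"claw":0},
    {"linear":[96,84,165],"twist":0,"claw":0},
    {"linear":[118,113,165],"twist":0,"claw":0},
    {"linear":[118,113,165],"twist":0,"claw":0}
  ]
}}

```text
clock: 17.97
position: [0.6668, 0.2397, 0.1921]
ee_rot: [-0.001, 0.607, 0.795, 0.003]
contact_force: [1.5, 0.7, 0.3]
width: -0.0001
gripper_force: 0.0
```

```bash
python3 b.py; python3 - <<'E'
from h import *
im=eyes.get_image("scene")[:,:,::-1]; H,S,V=cv2.split(cv2.cvtColor(im,cv2.COLOR_BGR2HSV)); r,c_=np.indices(H.shape)
c=blob((H>100)&(H<125)&(S>100)&(V>25)&(c_>280)&(c_<400)&(r>180)&(r<290)); print(cv2.boundingRect(c))
E
```

```text
[0.66461523 0.2367773  0.19204884] [-1.9337958  -0.48335442 -0.05320361] [-0.02467345  0.05207585  0.01195006] 18.0167
tcp case 126.07494622097498 6.037840696422481
(array([554.5, 175.4]), array([45.4, 66.6]), 12.3)
[-19.60344075 -57.83756583] [25.86463455  9.05207902]
(309, 237, 42, 10)
```

>>> {"method": "drive_tool", "body": {
  "deltas": [
    {"linear":[0,0,-35],"twist":0,"claw":0},
    {"linear":[0,0,-70],"twist":0,"claw":0},
    {"linear":[0,0,-77],"twist":0,"claw":0},
    {"linear":[-10,-2.7,-77],"twist":0,"claw":0},
    {"linear":[-20,-5.4,-77],"twist":0,"claw":0},
    {"linear":[-30,-8.1,-77],"twist":0,"claw":0},
    {"linear":[-38,-10.3,-77],"twist":0,"claw":0},
    {"linear":[-45,-12.2,-77],"twist":0,"claw":0},
    {"linear":[-52,-14.1,-77],"twist":0,"claw":0},
    {"linear":[-59,-16,-77],"twist":0,"claw":0}
  ]
}}

```text
clock: 18.9
position: [0.6044, 0.2173, 0.1176]
ee_rot: [0.0, 0.608, 0.794, 0.001]
contact_force: [1.0, 0.6, 0.5]
width: -0.0003
gripper_force: 0.5
```

>>> {"method": "drive_tool", "body": {
  "deltas": [
    {"linear":[-6,-1.6,0],"twist":0,"claw":0},
    {"linear":[-12,-3.3,0],"twist":0,"claw":0},
    {"linear":[-18,-4.9,0],"twist":0,"claw":0},
    {"linear":[-22,-6,0],"twist":0,"claw":0},
    {"linear":[-22,-6,0],"twist":0,"claw":0},
    {"linear":[-22,-6,0],"twist":0,"claw":0}
  ]
}}

```text
clock: 19.4
position: [0.5823, 0.2117, 0.1168]
ee_rot: [-0.0, 0.608, 0.794, -0.0]
contact_force: [0.0, 1.2, 0.9]
width: 0.0003
gripper_force: 0.0
```

```bash
cat > lid.py <<'E'
from h import *
s=sensors.get_state(); print(s["position"],s["contact_force"],s["clock"])
for n in("top","scene"):
    im=eyes.get_image(n)[:,:,::-1].copy(); cv2.imwrite(f"pics/{n}L.png",im)
    H,S,V=cv2.split(cv2.cvtColor(im,cv2.COLOR_BGR2HSV)); r,c_=np.indices(H.shape)
    b=(c_<300)&(c_>170)&(r>120) if n=="top" else (c_>280)&(c_<400)&(r>180)&(r<290)
    c=blob((H>100)&(H<125)&(S>100)&(V>25)&b); print(n,cv2.boundingRect(c))
    if n=="top": print(rect(ray(n,c,.052)))
E
python3 lid.py
```

```text
[0.58233111 0.21167491 0.11675565] [0.01492756 1.17605589 0.90133799] 19.4
top (238, 181, 23, 16)
(array([591.6, 153.6]), array([40.5, 53.6]), 7.4)
scene (307, 216, 67, 38)
```

>>> {"method": "drive_tool", "body": {
  "deltas": [
    {"linear":[0,0,20],"twist":0,"claw":0},
    {"linear":[0,0,50],"twist":0,"claw":0},
    {"linear":[0,0,60],"twist":0,"claw":0},
    {"linear":[0,0,60],"twist":0,"claw":0},
    {"linear":[0,0,60],"twist":0,"claw":0},
    {"linear":[0,0,60],"twist":0,"claw":0},
    {"linear":[0,0,60],"twist":0,"claw":0},
    {"linear":[0,0,60],"twist":0,"claw":0},
    {"linear":[0,0,60],"twist":0,"claw":0},
    {"linear":[0,0,60],"twist":0,"claw":0},
    {"linear":[0,0,60],"twist":0,"claw":0},
    {"linear":[0,0,60],"twist":0,"claw":0}
  ]
}}

```text
clock: 20.5
position: [0.5826, 0.2116, 0.1767]
ee_rot: [-0.0, 0.608, 0.794, -0.0]
contact_force: [-0.7, 0.2, 0.6]
width: 0.0002
gripper_force: 0.0
```

```bash
python3 lid.py
```

```text
[0.5826096  0.21162084 0.17665565] [-0.71224618  0.23732816  0.61345673] 20.5
top (236, 183, 31, 40)
(array([558.2, 150.4]), array([94.5, 61.8]), 15.1)
scene (304, 219, 68, 34)
```

>>> {"method": "drive_tool", "body": {
  "deltas": [
    {"linear":[0,0,0],"twist":0,"claw":0},
    {"linear":[0,0,0],"twist":0,"claw":0},
    {"linear":[0,0,0],"twist":0,"claw":0},
    {"linear":[0,0,0],"twist":0,"claw":0},
    {"linear":[0,0,0],"twist":0,"claw":0},
    {"linear":[0,0,0],"twist":0,"claw":0},
    {"linear":[0,0,0],"twist":0,"claw":0},
    {"linear":[0,0,0],"twist":0,"claw":0}
  ]
}}

```text
clock: 21.27
position: [0.5826, 0.2116, 0.1768]
ee_rot: [0.0, 0.608, 0.794, 0.0]
contact_force: [0.7, 0.3, 0.9]
width: 0.0001
gripper_force: 0.0
```

```bash
python3 lid.py; python3 - <<'E'
from h import *
im=cv2.imread("pics/scene0.png"); H,S,V=cv2.split(cv2.cvtColor(im,cv2.COLOR_BGR2HSV)); r,c_=np.indices(H.shape)
c=blob((H>100)&(H<125)&(S>100)&(V>25)&(c_>280)&(c_<400)&(r>180)&(r<290)); print("shut ref",cv2.boundingRect(c))
E
```

```text
[0.58262307 0.21160937 0.17681814] [0.69986824 0.31406846 0.91110877] 21.2667
top (236, 182, 31, 41)
(array([558.1, 150.7]), array([94.5, 62.4]), 15.1)
scene (304, 219, 68, 34)
shut ref (304, 219, 68, 34)
```

>>> {"method": "drive_tool", "body": {
  "deltas": [
    {"linear":[0,0,30],"twist":0,"claw":0},
    {"linear":[0,0,60],"twist":0,"claw":0},
    {"linear":[0,0,60],"twist":0,"claw":0}
  ]
}}

```text
clock: 21.62
position: [0.5858, 0.2124, 0.243]
ee_rot: [0.004, 0.608, 0.794, 0.004]
contact_force: [0.7, 0.2, 1.9]
width: -0.0
gripper_force: 0.0
```

```bash
python3 - <<'E'
from h import *
A=cv2.imread("pics/scene0.png"); B=eyes.get_image("scene")[:,:,::-1].copy(); cv2.imwrite("pics/sF.png",B)
for n,(c,r,w,h) in dict(glue=(125,222,36,58),jar=(222,168,34,38),soles=(405,222,72,46),blade=(138,158,42,54),lid=(300,215,76,42),apron=(232,225,66,46)).items():
    a=cv2.cvtColor(A[r:r+h,c:c+w],cv2.COLOR_BGR2GRAY).astype(np.float32); b=cv2.cvtColor(B[r:r+h,c:c+w],cv2.COLOR_BGR2GRAY).astype(np.float32)
    print(n,np.round(cv2.phaseCorrelate(a,b,cv2.createHanningWindow((w,h),cv2.CV_32F)),2).tolist() if False else cv2.phaseCorrelate(a,b,cv2.createHanningWindow((w,h),cv2.CV_32F)),abs(a-b).mean().round(1))
T=eyes.get_image("top")[:,:,::-1].copy(); H,S,V=cv2.split(cv2.cvtColor(T,cv2.COLOR_BGR2HSV)); r,c_=np.indices(H.shape); b=(c_>415)&(c_<442)&(r>205)&(r<285)
print(rect(ray("top",blob((S>150)&(V>110)&b&(r>235),(427,258)),.024)), rect(ray("top",blob((S<60)&b&(r<248),(430,225)),.0145)))
print(sensors.get_state()["clock"])
E
```

```text
glue ((-0.03302814310731961, 0.0112464773854839), 1.0230185507624239) 3.0
jar ((0.02498860622763388, -0.1871948354116384), 0.8976709988382128) 21.8
soles ((0.0416922061244307, -0.09822176269648253), 1.1470069377510637) 3.7
blade ((-1.391459410524778, -0.11681283653633301), 0.9487762097959165) 10.4
lid ((-0.14126926313398513, 0.4176405184738883), 0.6181144531567891) 12.2
apron ((-0.5815602265570945, 0.31315524403237305), 0.20992073306330927) 40.4
(array([ 428.1, -306. ]), array([20.3, 87.9]), 83.8) (array([ 504. , -315.1]), array([30.7, 80. ]), 83.1)
21.7167
```

>>> {"method": "drive_tool", "body": {
  "deltas": [
    {"linear":[-31,-10,-20],"twist":0,"claw":0},
    {"linear":[-62,-20,-50],"twist":0,"claw":0},
    {"linear":[-62,-20,-90],"twist":0,"claw":0},
    {"linear":[-62,-20,-125],"twist":0,"claw":0},
    {"linear":[-62,-20,-150],"twist":0,"claw":0},
    {"linear":[-62,-20,-165],"twist":0,"claw":0},
    {"linear":[-62,-20,-169],"twist":0,"claw":0},
    {"linear":[-62,-20,-169],"twist":0,"claw":0}
  ]
}}

```text
clock: 22.38
position: [0.5189, 0.1912, 0.0657]
ee_rot: [-0.002, 0.608, 0.794, -0.002]
contact_force: [1.0, 0.7, -0.1]
width: -0.0
gripper_force: 0.0
```

>>> {"method": "drive_tool", "body": {
  "deltas": [
    {"linear":[0,0,-1.5],"twist":0,"claw":0},
    {"linear":[0,0,-3],"twist":0,"claw":0}
  ]
}}

```text
clock: 22.55
position: [0.5217, 0.1919, 0.0658]
ee_rot: [0.001, 0.608, 0.794, 0.001]
contact_force: [-0.0, -0.0, 1.1]
width: 0.0
gripper_force: 0.0
```

>>> {"method": "drive_tool", "body": {
  "deltas": [
    {"linear":[0,0,-1.5],"twist":0,"claw":0},
    {"linear":[0,0,-1.5],"twist":0,"claw":0}
  ]
}}

```text
clock: 22.72
position: [0.5211, 0.1917, 0.064]
ee_rot: [0.001, 0.608, 0.794, 0.001]
contact_force: [0.3, -0.6, -0.3]
width: 0.0
gripper_force: 0.0
```

>>> {"method": "drive_tool", "body": {
  "deltas": [
    {"linear":[0,0,-1],"twist":0,"claw":0},
    {"linear":[0,0,-1],"twist":0,"claw":0}
  ]
}}

```text
clock: 22.88
position: [0.5211, 0.1918, 0.063]
ee_rot: [0.0, 0.608, 0.794, 0.001]
contact_force: [0.6, 0.0, 3.0]
width: 0.0001
gripper_force: 1.2
```

>>> {"method": "drive_tool", "body": {
  "deltas": [
    {"linear":[0,0,-0.7],"twist":0,"claw":0},
    {"linear":[0,0,-0.7],"twist":0,"claw":0},
    {"linear":[0,0,0],"twist":0,"claw":0},
    {"linear":[0,0,20],"twist":0,"claw":0},
    {"linear":[0,0,60],"twist":0,"claw":0},
    {"linear":[0,0,100],"twist":0,"claw":0},
    {"linear":[0,0,120],"twist":0,"claw":0},
    {"linear":[0,0,120],"twist":0,"claw":0}
  ]
}}

```text
clock: 23.55
position: [0.5239, 0.1924, 0.1879]
ee_rot: [0.004, 0.608, 0.794, 0.004]
contact_force: [0.0, 1.4, 0.4]
width: -0.0
gripper_force: 0.0
```

```bash
python3 lid.py; python3 -c "
from rig import manip; print(manip.sign_off())"
```

```text
[0.52393193 0.19244982 0.18789715] [0.00930169 1.39203378 0.41868485] 23.55
top (240, 183, 27, 40)
(array([559.1, 147. ]), array([94.5, 54.5]), 15.2)
scene (304, 219, 68, 34)
the job is handed in; nothing more can be done
None
```

Job handed in at 23.6 s: cover pried open and shut over the block against the end wall, blade back flat on the mat, bystanders unmoved; the one doubt is a gripper contact with the open cover's flange that read 39 N at the wrist, so its peak may have topped the 40 N limit.

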